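Unload the sprocket from the ratchet bench clamp

TASK

Release the bench clamp and unload it: press the orange ratchet release down and, keeping it pressed, push the sliding jaw back along its bar all the way to the end stop. Then push the sprocket with the fingertips along the bench, out through the open side of the clamp, until the whole of it lies beyond the ends of both jaws. Push only: do not lift or tip the sprocket, and leave the spanner, nut, bush, tin, oiler and tape measure where they are.

Things in the scene. Friction and masses are not known exactly. Their poses are not given: they have to be found in the camera images.
- clamp: bench clamp bolted down, blue castings, toothed steel bar. Origin at bench level under the bar's middle line; x along the bar towards the end stop (the way the jaw opens, roughly to the robot's right), y to the side on which both jaws stick out (the open side, roughly away from the robot), z up. mm in this frame: bar x -118 to 126, y -12 to 12, top of teeth z 26; end stop x 116 to 132, y -42 to 42, 34 tall
- fixed_face (a point): middle of the fixed jaw's flat face, at the other end of the bar than the stop: clamp frame x -105, y 82, z 15 mm. It looks along +x. The jaw is 20 mm thick behind it, 27 mm tall (36 over the bar) and ends at y 105 mm
- v_face (a point): bottom of the sliding jaw's 120 degree V face, at clamp frame y 82, z 15 mm (x -27 mm with the jaw at 0); moves with the jaw. The V's edges are 13 mm nearer the fixed jaw. The jaw's arm is 18 mm thick behind this point, 28 mm tall and also ends at y 105 mm. Its saddle round the bar is 82 mm long, 40 wide, 28 tall
- jaw (a joint): sliding jaw on the bar, m: 0 where it holds the sprocket at the start, growing towards the end stop, 0.078 against the stop. A pawl in the bar's teeth (6 mm pitch) blocks opening unless the release is held down; then it slides with about 3 N of friction, lightly damped, and stays where it is left. The pawl drops into the teeth again when the release is let go
- release (a joint): ratchet release, a spring rocker on the sliding jaw, rad: 0 at rest (pawl in the teeth), 0.28 pressed fully down. From 0.15 on the pawl is clear of the teeth. It springs back when let go
- pad (a point): point on top of the release's orange thumb pad, over the bar's middle line, moving with it. Pad 40 mm along the bar, 34 across. At rest it slopes up away from the tower, this point at z 47 mm; fully down it is level, top at z 39 mm, this point 3 mm further from the tower. Needs 2 N at first, 7 N fully down. The tower's face is 22 mm from this point: one finger can press the pad and push the tower
- tower (a point): middle of the flat face of the blue tower behind the pad, z 55 mm, over the bar's middle line; it looks at the pad and the fixed jaw. The face is 46 mm wide, from z 44 to 66 mm, the tower 22 mm thick; it is part of the sliding jaw. Push here along the clamp's x to push the jaw back
- sprocket: loose steel sprocket lying flat on the bench, about 0.22 kg: toothed disc 72 mm across, 6 mm thick, with a hub 36 mm across in the middle, its top at z 20 mm; origin under its middle. At the start between the jaws, its middle at clamp frame x -69, y 82 mm; the bench between it and the bar is clear (34 mm from disc to bar, 52 mm from hub to bar)
- spanner: bystander: steel combination spanner, 180 x 30 x 6 mm, lying on the bench beyond the end stop, across the line of the bar; origin under its middle
- bush_brass: bystander: upright brass bush, 28 mm across, 32 mm tall, standing on the jaw side of the bar near the end stop; origin under its middle
- nut: bystander: M12 steel nut, 19 x 22 x 10 mm, lying beside the bar near the fixed jaw, on the side away from the jaws; origin under its middle
- grease_tin: bystander: round green tin with a grey lid, 73 mm across, 48 mm tall, to the right of the clamp; origin under its middle
- oil_bottle: bystander: white plastic oiler with a red spout, 47 mm across, 139 mm tall, to the right of the clamp; origin under its middle
- tape_measure: bystander: yellow and black tape measure, 32 x 80 x 62 mm, to the right of the clamp; origin under its middle
There are look-alikes about, which are no part of the job. What is shaped like the sprocket but green or purple is not meant.

How it is judged (in metres and radians):
On the way, in this order (a step that is already met when the one before it is completed fails the run):
1. the release is pressed down while the jaw still grips the sprocket (value of joint release above 0.09 rad and value of joint jaw below 0.012 m), for 0.04 s.
2. the sliding jaw is back against its end stop (value of joint jaw above 0.072 m), for 0.1 s.
3. the sprocket lies beyond the ends of both jaws (y of sprocket in the frame of clamp above 0.138 m), for 0.1 s.
At the end, for the whole second after the job is handed in: the sliding jaw is back within 6 mm of its end stop, and the sprocket lies flat and still on the bench with its middle at least 138 mm from the bar's middle line on the open side (its whole 72 mm beyond the jaw ends, 3 mm allowed) (value of joint jaw above 0.072 m and y of sprocket in the frame of clamp above 0.138 m and height (world z) of sprocket between -0.004 and 0.004 m and angle between sprocket's own z axis and vertical below 0.06 rad and linear speed of sprocket below 0.01 m/s); the robot touches nothing.
It fails at once if the sprocket is lifted more than 6 mm (height (world z) of sprocket above 0.006 m).
It fails at once if the sprocket is tipped (angle between sprocket's own z axis and vertical above 0.2 rad).
It fails at once if a bystander (spanner, nut, bush, tin, oiler or tape measure) is moved more than 15 mm (distance of any of spanner, bush_brass, nut, grease_tin, oil_bottle, tape_measure from where it was at the start of the episode above 0.015 m).
It also fails if it takes over 42 s, if anything falls off the work surface, if the arm or the gripper's body presses on something with over 40 N, if the wrist force passes 120 N, or if a joint passes its speed limit or range.

ROBOT

A 6-joint arm with a two-finger parallel gripper is mounted at the origin on a cart in front of the work surface, level with it; the furniture and walls round the work are solid. World frame = base frame: x ahead of the robot, y to its left, z up, the work surface at z = 0. Lengths are in m, angles in degrees, forces in N, time in s.
With the tool pointing down it reaches from about 0.25 to 0.725 m from the base axis. Payload 9.7 kg.
Tool frame: the origin (TCP) lies at the very end of the fingers, on their centre line; the grasp point (between the pads) lies grasp_offset behind it (grasp_offset is the distance from the TCP to the grasp point, in m); z points along the fingers, y is the line along which they close (so a half turn about z gives the same grasp; the last joint's range is limited). The gripper opens to 85 mm and grips with 20 to 120 N. Pads are 22 mm wide; open, the fingers measure 114 mm over their backs; the gripper's body (76 mm by 85 mm) begins 54 mm behind the grasp point. The pads swing forward as they close: fully open they stand 13 mm farther back than shut.
Start: joints at [69.5, 4.979, 10.078, 95.1, 0, 90], TCP at [0.193, 0.515, 0.231] pointing down, gripper open.
Joint ranges: [-179.16, 179.16], [-48.56, 103.87], [-65.8, 70.77], [-126.05, 130.52], [-82.76, 87.17], [-180, 180]. Speed limits (degrees/s): [127.2, 127.2, 147.25, 180, 180, 180].

INTERFACE

Orientations are given as [roll, pitch, yaw] about the fixed x, y, z axes, in that order (R = Rz(yaw) Ry(pitch) Rx(roll)).
In Python, from workcell import get_obs, camera, calibration, job_done, recognise, cut_out, mark_of, grasp_offset gives the robot as it stands.
- The arm moves only by the tool servo_tool, never from a script. Its argument "moves" is a list of rows, each a list of 3 entries, a list of its own where there are three numbers: the turn, a rotation vector about the tool's x, y, z in degrees, then the shift along the tool's x, y, z in m, then the opening in per cent of the stroke, from 0 (shut) to 100 (fully open). In form: [[[ax, ay, az], [x, y, z], claw], ...]. A call has 1 to 12 rows; each row shifts and turns the commanded pose from where the row before left it, along the tool's axes as they then stand; what a row does not reach is not made up. A row lasts 1/10 s, in which the tool goes at most 50 mm and 8.59 degrees, less where a joint would pass 70% of its speed; a pose out of reach is approached as far as the arm can. A call is refused whole if a number of a shift passes 0.05 or a number of a turn 8.59, either way. A call with a gripper value outside its range is refused whole. The fingers move at their own pace and stop on an object; "force" is the grip in N (left out, the last holds). Time passes only in rows, so rows that do not move let the fingers close. It gives the time, the measured TCP pose, the force, the opening and the grip force at its end, in the units of the state.
- get_obs(): the state, without advancing time (a new reading comes with each control period).
- camera(name): name is "side" or "top" or "wrist"; returns (picture, depth): 420x560x3 uint8, red, green, blue; 420x560 float32, m along the optical axis (not along the pixel's ray), 0 where there is no reading.
- calibration(name): a dict with "camera_matrix" (3x3 intrinsics, pixels), "dist" ([k1, k2, p1, p2, k3] as OpenCV has them; the pictures are not rectified), "R" (3x3) and "t" (3): a world point X has camera coordinates R X + t. Camera axes: x right, y down, z forward; pixel columns grow to the right and rows downward; lengths in m; the calibration is good to about 2 mm. A picture is of the moment at which its call begins: read the wrist's pose just before it. calibration takes no time and is no camera call; for the wrist camera it gives the pose at the moment of the call.
- job_done(): hands the job in; it is judged then, once.
Trained networks look in the newest picture that a camera, given by its name, has taken for a name from the list of things; names that differ only in an ending like _2 or _b are one class to them, and where a whole thing is asked for, a point or a joint stands for the part that bears it (a point fixed in the world has none). Each returns a list of dicts, best first, with "score" (0 to 1); they miss things now and then, are a little off and sometimes report something else, mostly with a low value. They report only what shows in the picture. A call takes as long as a camera call. They do not tell look-alikes from the thing itself.
- recognise(name, camera): "xyz" ([x, y, z] in m, in the coordinates of the camera as it stood for that picture, good to about 4 mm: the middle of the surface that is visible of it).
- cut_out(name, camera): "mask" (420x560 bool, what is visible of it).
- mark_of(name, camera): "xyz" ([x, y, z] in m, in the coordinates of the camera as it stood for that picture, good to about 4 mm: a listed point, or the origin of a listed thing).
The state is a dict: "time": time; "q": joint angles; "qd": joint speeds; "joint_efforts": joint torques, N m; "ee_pos": TCP position; "tcp_rot": TCP orientation; "wrist_force": force on the tool from outside, world axes, zero at the start; "torque": the same for the moment, N m; "opening": finger opening in m; "grasp_force": force on a finger pad.
Only numpy, scipy, OpenCV 4.12 (cv2) and the standard library are available. Lean on these libraries where they do the work, as an engineer would, in place of code of your own. Each camera call takes 0.05 s, during which the arm holds its last target. There are 200 camera calls.

## Working session

There is one attempt and no reset: what is moved stays moved. The work goes in short steps, Python scripts to look and compute and a tool call to move; the robot and the scene stay as the last step left them, time stands still between calls to the robot, and variables do not carry over. Pictures are saved under pics/ and viewed, at most 10 in all, crops included, and the job is handed in when it is done.

Besides the shell and the picture viewer there is one more tool, called after "Emit:" by a JSON object that holds its "method" and its "body", one argument or row to a line. servo_tool: Moves the arm, as the interface text tells. Its arguments: {"type":"object","properties":{"moves":{"type":"array"},"force":{"type":"number"}},"required":["moves"]}

```bash
mkdir -p pics; cat > h.py <<'E'
import numpy as np, cv2
from workcell import *
def world(name,p):
    c=calibration(name); return np.array(c["R"]).T@(np.array(p)-np.array(c["t"]))
E
python3 - <<'E'
from h import *
ims=[]
for c in ["side","top"]:
    im,d=camera(c); ims.append(im)
    for n in ["fixed_face","v_face","pad","tower","sprocket","clamp","bush_brass","nut","spanner","grease_tin","oil_bottle","tape_measure"]:
        r=mark_of(n,c)
        print(c,n,[(round(x["score"],2),world(c,x["xyz"]).round(3).tolist()) for x in r[:3]])
cv2.imwrite("pics/a.png",cv2.resize(ims[0],(800,600))[:,:,::-1])
cv2.imwrite("pics/b.png",cv2.resize(ims[1],(800,600))[:,:,::-1])
print(get_obs(),grasp_offset)
E
```

```text
side fixed_face []
side v_face [(0.59, [0.523, -0.212, 0.016])]
side pad [(0.59, [0.443, -0.231, 0.045])]
side tower [(0.57, [0.442, -0.246, 0.052])]
side sprocket [(0.86, [0.422, -0.032, -0.005]), (0.78, [0.559, 0.073, -0.005]), (0.58, [0.516, -0.172, 0.001])]
side clamp [(0.9, [0.445, -0.255, -0.0])]
side bush_brass [(0.75, [0.528, -0.348, -0.005]), (0.44, [0.395, -0.193, 0.001]), (0.2, [0.445, -0.248, 0.051])]
side nut [(0.48, [0.397, -0.193, -0.002])]
side spanner [(0.94, [0.505, -0.429, -0.0])]
side grease_tin [(0.72, [0.485, -0.518, 0.007])]
side oil_bottle [(0.75, [0.598, -0.518, -0.001])]
side tape_measure [(0.96, [0.378, -0.52, -0.004]), (0.47, [0.596, -0.515, -0.001])]
top fixed_face [(0.83, [0.513, -0.136, 0.014])]
top v_face [(0.6, [0.525, -0.216, 0.017])]
top pad [(0.64, [0.444, -0.228, 0.048])]
top tower [(0.58, [0.443, -0.249, 0.049])]
top sprocket [(0.92, [0.422, -0.032, -0.001]), (0.92, [0.588, -0.04, 0.002]), (0.88, [0.435, 0.098, 0.003])]
top clamp [(0.75, [0.447, -0.252, 0.001]), (0.34, [0.522, -0.351, -0.003])]
top bush_brass [(0.54, [0.521, -0.349, -0.003])]
top
[... 329 characters left out ...]
0.444, -0.243, 0.052])]
{'time': 1.3, 'q': array([ 6.95007059e+01,  4.97897609e+00,  1.00772324e+01,  9.51008314e+01,
       -2.86043942e-04,  9.00010578e+01]), 'qd': array([ 0.07440998, -0.03599013,  0.00023959, -0.11527831, -0.08359076,
        0.00760082]), 'joint_efforts': array([ 2.68742042e-04, -5.20103538e+01,  4.64862514e+01,  1.45121718e-03,
       -2.10131356e-05, -1.66459392e-05]), 'ee_pos': array([0.19260232, 0.51515358, 0.23127462]), 'tcp_rot': array([-1.79997425e+02,  2.86091481e-04,  1.59499648e+02]), 'wrist_force': array([-0.23419591,  0.31547452,  0.05421118]), 'torque': array([-0.01484633, -0.05108899,  0.06973887]), 'grasp_force': 0.0, 'opening': 0.0855190973278303} 0.0187
```

View pics/a.png

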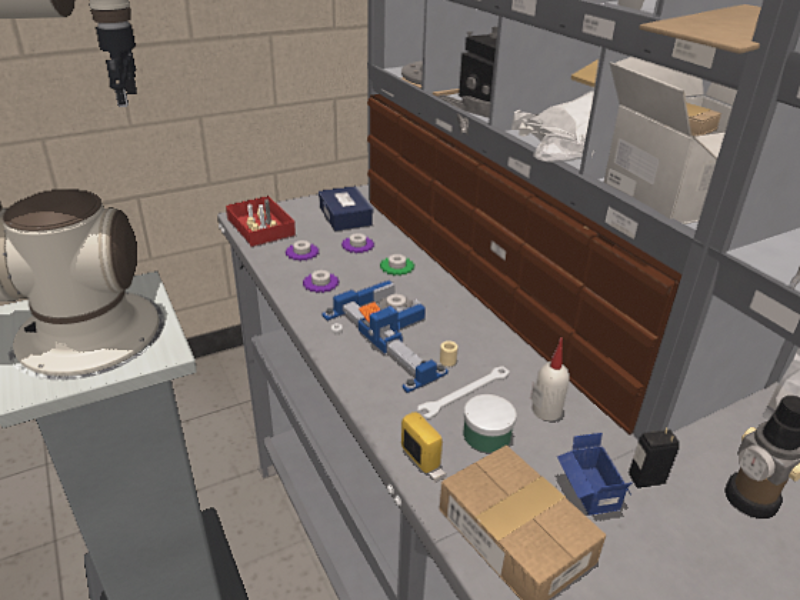

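View pics/b.png

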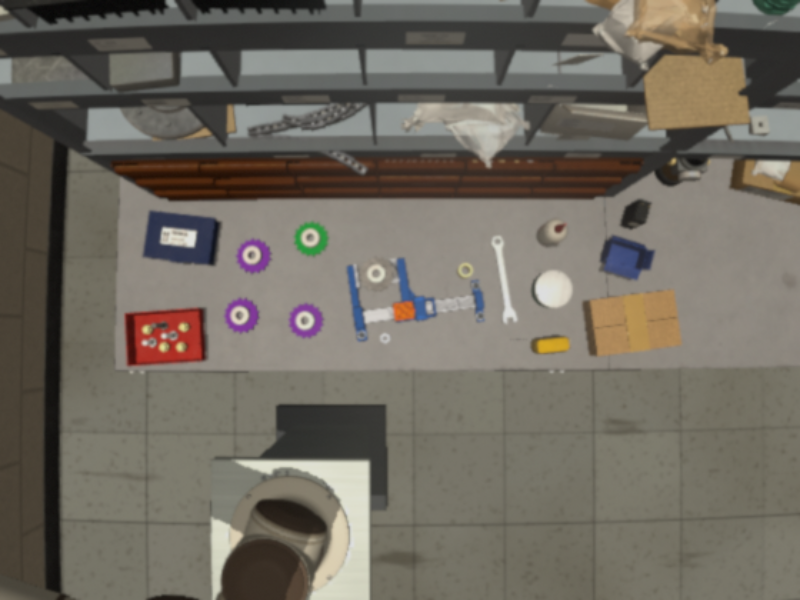

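The side view shows the clamp at about (375,315), with the real sprocket in it at (397,303). The top view shows the bar running (360,316)→(480,302), the orange pad at (404,311) and the sprocket at (376,272). The coloured sprockets to the left are look-alikes. Next I fit the clamp frame and plan the approach.

```bash
cat >> h.py <<'E'
from scipy.optimize import least_squares
def fit(pairs):
    f=lambda p:np.concatenate([np.array([p[0]+np.cos(p[2])*a-np.sin(p[2])*b-X,p[1]+np.sin(p[2])*a+np.cos(p[2])*b-Y]) for (a,b),(X,Y) in pairs])
    r=least_squares(f,[.447,-.252,-1.455],loss='soft_l1',f_scale=.004); return r.x,f(r.x).reshape(-1,2).round(4).tolist()
E
python3 - <<'E'
from h import *
p,r=fit([((-.105,.082),(.513,-.136)),((-.027,.082),(.525,-.216)),((-.027,.082),(.523,-.212)),((0,0),(.447,-.252)),((0,0),(.445,-.255)),((-.069,.082),(.520,-.174)),((-.069,.082),(.516,-.172))])
print(p,np.degrees(p[2]),r)
c,s=np.cos(p[2]),np.sin(p[2])
for n,q in [("pad",(.4435,-.2295)),("tower",(.4425,-.2475))]:
    d=np.array(q)-p[:2]; print(n,c*d[0]+s*d[1],-s*d[0]+c*d[1])
yaw=159.5;d=np.array([.42-.193,-.19-.515])/18
for i in range(18):
    yaw-=8.5; a=np.radians(yaw); print(i,(d@[np.cos(a),np.sin(a)]).round(3),(d@[np.sin(a),-np.cos(a)]).round(3))
E
```

```text
[ 0.44653962 -0.25280821 -1.42690525] -81.75564867831288 [[-0.0004, -0.0011], [-0.0012, 0.0017], [0.0008, -0.0023], [-0.0005, -0.0008], [0.0015, 0.0022], [-0.0022, 0.0012], [0.0018, -0.0008]]
pad -0.023503196694089443 0.00033407693593905455
tower -0.005832612231614067 -0.003236699555879426
0 -0.03 -0.028
1 -0.034 -0.023
2 -0.037 -0.018
3 -0.039 -0.012
4 -0.041 -0.007
5 -0.041 -0.0
6 -0.041 0.006
7 -0.039 0.012
8 -0.037 0.017
9 -0.034 0.023
10 -0.031 0.027
11 -0.026 0.032
12 -0.021 0.035
13 -0.016 0.038
14 -0.01 0.04
15 -0.004 0.041
16 0.002 0.041
17 0.008 0.04
```

Emit:
{"method": "servo_tool", "body": {
  "moves": [
    [[0,0,8.5],[-0.03,-0.028,0],0],
    [[0,0,8.5],[-0.034,-0.023,0],0],
    [[0,0,8.5],[-0.037,-0.018,0],0],
    [[0,0,8.5],[-0.039,-0.012,0],0],
    [[0,0,8.5],[-0.041,-0.007,0],0],
    [[0,0,8.5],[-0.041,0,0],0],
    [[0,0,8.5],[-0.041,0.006,0],0],
    [[0,0,8.5],[-0.039,0.012,0],0],
    [[0,0,8.5],[-0.037,0.017,0],0]
  ]
}}

```text
time: 2.2
ee_pos: [0.3588, 0.1833, 0.2315]
tcp_rot: [180.0, -0.0, 82.7]
wrist_force: [1.0, -0.4, -0.5]
opening: -0.0002
grasp_force: 0.0
```

Emit:
{"method": "servo_tool", "body": {
  "moves": [
    [[0,0,8.5],[-0.034,0.023,0],0],
    [[0,0,8.5],[-0.031,0.027,0],0],
    [[0,0,8.5],[-0.026,0.032,0],0],
    [[0,0,8.5],[-0.021,0.035,0],0],
    [[0,0,8.5],[-0.016,0.038,0],0],
    [[0,0,8.5],[-0.01,0.04,0],0],
    [[0,0,8.5],[-0.004,0.041,0],0],
    [[0,0,8.5],[0.002,0.041,0],0],
    [[0,0,8.5],[0.008,0.04,0],0],
    [[0,0,0],[0,0,0],0]
  ]
}}

```text
time: 3.2
ee_pos: [0.5239, -0.1499, 0.2299]
tcp_rot: [180.0, 0.1, 6.0]
wrist_force: [-0.6, 0.9, 0.2]
opening: -0.0
grasp_force: 0.0
```

```bash
cat > look.py <<'E'
from h import *
import sys
o=get_obs(); print(o["time"],o["ee_pos"].round(4),o["tcp_rot"].round(2),o["q"].round(1),o["wrist_force"].round(2))
im,d=camera("wrist")
cv2.imwrite(sys.argv[1],cv2.resize(im,(800,600))[:,:,::-1])
for n in ["fixed_face","v_face","pad","tower","sprocket","clamp"]:
    print(n,[(round(x["score"],2),world("wrist",x["xyz"]).round(4).tolist()) for x in mark_of(n,"wrist")[:3]])
E
python3 look.py pics/c.png
```

```text
3.2 [ 0.5239 -0.1499  0.2299] [1.7998e+02 7.0000e-02 6.0200e+00] [-15.9   4.3   9.2  95.   -0.  158. ] [-0.61  0.86  0.22]
fixed_face [(0.57, [0.5136, -0.1324, 0.0198])]
v_face [(0.56, [0.5224, -0.2135, 0.0165])]
pad [(0.77, [0.4427, -0.2253, 0.0477])]
tower [(0.56, [0.4466, -0.2436, 0.0543])]
sprocket [(0.92, [0.5594, 0.0824, 0.0016]), (0.76, [0.5221, -0.1712, -0.0002]), (0.75, [0.5901, -0.0327, -0.0006])]
clamp [(0.66, [0.4491, -0.2508, 0.0014])]
```

View pics/c.png

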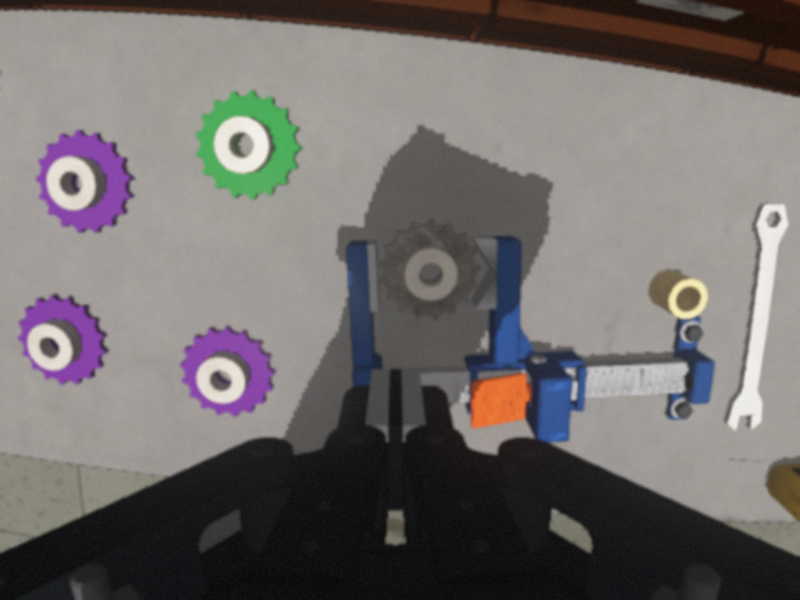

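The sprocket (430,273) sits between the jaws, and the pad (500,400) and tower (550,405) are visible. The networks agree with the picture, so I move above the pad.

Emit:
{"method": "servo_tool", "body": {
  "moves": [
    [[0,0,0],[-0.022,0.0175,0.03],0],
    [[0,0,0],[-0.022,0.0175,0.04],0],
    [[0,0,0],[-0.022,0.0175,0.04],0],
    [[0,0,0],[-0.022,0.017,0.035],0],
    [[0,0,-1.5],[0,0,0.01],0],
    [[0,0,0],[0,0,0],0],
    [[0,0,0],[0,0,0],0]
  ]
}}

```text
time: 4.25
ee_pos: [0.4443, -0.2249, 0.0778]
tcp_rot: [179.9, -0.1, 8.0]
wrist_force: [0.2, -0.8, 0.0]
opening: 0.0003
grasp_force: 0.0
```

```bash
python3 look.py pics/d.png
```

```text
4.25 [ 0.4443 -0.2249  0.0778] [ 1.7994e+02 -1.0000e-01  8.0400e+00] [-26.9  -2.4 -14.4  77.9   0.  145.1] [ 0.21 -0.79  0.03]
fixed_face [(0.75, [0.5146, -0.1378, 0.0183])]
v_face [(0.84, [0.5203, -0.216, 0.0151])]
pad [(0.73, [0.4424, -0.2321, 0.0451])]
tower [(0.7, [0.4413, -0.2446, 0.0563]), (0.27, [0.4414, -0.2308, 0.0462])]
sprocket [(0.79, [0.5257, -0.175, -0.0027]), (0.66, [0.5132, -0.1371, 0.0155])]
clamp [(0.78, [0.4455, -0.2533, -0.0008])]
```

View pics/d.png

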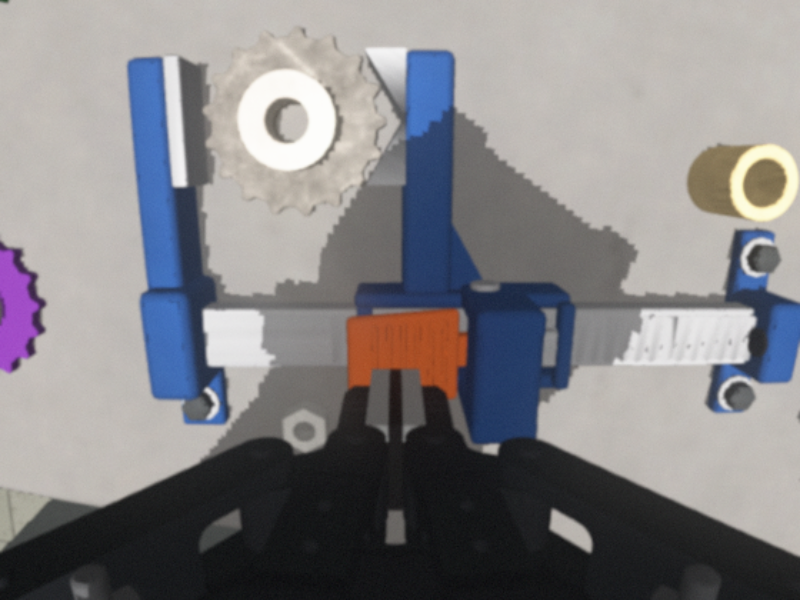

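The finger is over the pad, at about (395,375), square to the bar, with a gap to the tower at (470,370). I press down now.

Emit:
{"method": "servo_tool", "body": {
  "moves": [
    [[0,0,0],[0,0,0.014],0],
    [[0,0,0],[0,0,0.012],0],
    [[0,0,0],[0,0,0.004],0],
    [[0,0,0],[0,0,0.004],0],
    [[0,0,0],[0,0,0.003],0],
    [[0,0,0],[0,0,0],0],
    [[0,0,0],[0,0,0],0]
  ]
}}

```text
time: 5.3
ee_pos: [0.443, -0.2252, 0.0395]
tcp_rot: [-180.0, 0.0, 8.0]
wrist_force: [-3.2, 2.3, 5.0]
opening: -0.0
grasp_force: 2.6
```

Emit:
{"method": "servo_tool", "body": {
  "moves": [
    [[0,0,0],[0,0,0.0015],0],
    [[0,0,0],[0,0,0],0],
    [[0,0,0],[0,0,0],0]
  ]
}}

```text
time: 5.6
ee_pos: [0.4432, -0.2256, 0.0388]
tcp_rot: [179.9, -0.0, 8.0]
wrist_force: [-4.5, 1.2, 11.2]
opening: -0.0
grasp_force: 5.6
```

Emit:
{"method": "servo_tool", "body": {
  "moves": [
    [[0,0,0],[0,0.005,0],0],
    [[0,0,0],[0,0.005,0],0],
    [[0,0,0],[0,0.005,0],0],
    [[0,0,0],[0,0.006,0],0],
    [[0,0,0],[0,0.007,0],0],
    [[0,0,0],[0,0.007,0],0]
  ]
}}

```text
time: 6.2
ee_pos: [0.4481, -0.2603, 0.0389]
tcp_rot: [180.0, -0.0, 8.0]
wrist_force: [-4.9, 2.4, 11.3]
opening: 0.0003
grasp_force: 5.6
```

Emit:
{"method": "servo_tool", "body": {
  "moves": [
    [[0,0,0],[0,0.008,0],0],
    [[0,0,0],[0,0.008,0],0],
    [[0,0,0],[0,0.008,0],0],
    [[0,0,0],[0,0.008,0],0],
    [[0,0,0],[0,0.007,0],0],
    [[0,0,0],[0,0.005,0],0],
    [[0,0,0],[0,0.004,0],0],
    [[0,0,0],[0,0,0],0]
  ]
}}

```text
time: 7.0
ee_pos: [0.4552, -0.3075, 0.0389]
tcp_rot: [-180.0, -0.1, 8.0]
wrist_force: [-0.9, 5.0, 11.1]
opening: 0.0002
grasp_force: 5.3
```

Emit:
{"method": "servo_tool", "body": {
  "moves": [
    [[0,0,0],[0,0.004,0],0],
    [[0,0,0],[0,0.003,0],0],
    [[0,0,0],[0,0.002,0],0],
    [[0,0,0],[0,0,0],0]
  ]
}}

```text
time: 7.4
ee_pos: [0.4561, -0.3131, 0.0389]
tcp_rot: [-179.6, -0.1, 8.1]
wrist_force: [-3.6, 23.4, 18.7]
opening: -0.0001
grasp_force: 16.1
```

Emit:
{"method": "servo_tool", "body": {
  "moves": [
    [[0,0,0],[0,-0.001,-0.004],0],
    [[0,0,0],[0,-0.001,-0.01],0],
    [[0,0,0],[0,-0.006,-0.03],0],
    [[0,0,0],[0,-0.045,-0.035],0],
    [[0,0,0],[0,-0.045,-0.01],0],
    [[0,0,0],[0,-0.03,0],0],
    [[0,0,0],[0,0,0],0],
    [[0,0,0],[0,0,0],0]
  ]
}}

```text
time: 8.2
ee_pos: [0.4393, -0.1952, 0.1229]
tcp_rot: [179.9, -0.0, 8.1]
wrist_force: [0.5, -0.1, -0.4]
opening: -0.0003
grasp_force: 0.0
```

```bash
python3 look.py pics/e.png
```

```text
8.2 [ 0.4393 -0.1952  0.1229] [ 1.7993e+02 -5.0000e-02  8.0600e+00] [-23.9  -5.4 -12.2  83.1  -0.  148. ] [ 0.51 -0.08 -0.36]
fixed_face [(0.63, [0.5114, -0.1368, 0.0172])]
v_face [(0.59, [0.5234, -0.1741, 0.0002])]
pad [(0.92, [0.4514, -0.3094, 0.045])]
tower [(0.66, [0.4549, -0.3231, 0.0497])]
sprocket [(0.83, [0.4267, -0.0353, -0.0023]), (0.63, [0.5257, -0.1738, 0.0025])]
clamp [(0.7, [0.4492, -0.2523, 0.0007])]
```

View pics/e.png

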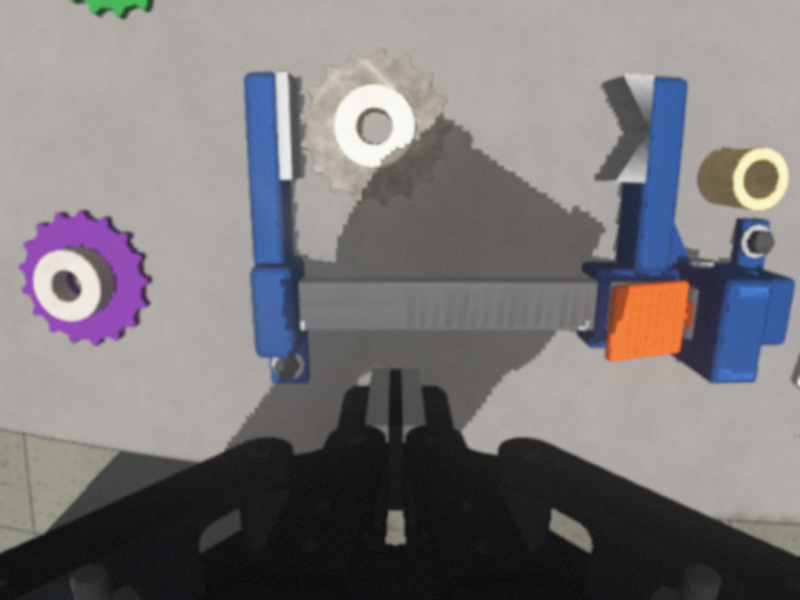

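The jaw is at the stop: pad (648,320), tower against the end. The sprocket (375,125) is lying free. I open the fingers a little so they straddle the hub, come down between bar and disc, and push.

Emit:
{"method": "servo_tool", "body": {
  "moves": [
    [[0,0,0],[0.015,-0.005,0.02],20],
    [[0,0,0],[0.015,-0.005,0.03],20],
    [[0,0,0],[0,0,0.03],20],
    [[0,0,0],[0,0,0.023],20],
    [[0,0,0],[0,0,0.01],20],
    [[0,0,0],[0,0,0],20],
    [[0,0,0],[0,0,0],20]
  ]
}}

```text
time: 9.25
ee_pos: [0.4678, -0.1814, 0.0105]
tcp_rot: [180.0, -0.1, 8.0]
wrist_force: [0.6, 0.8, 0.3]
opening: 0.0173
grasp_force: 0.0
```

```bash
python3 look.py pics/f.png
```

```text
9.25 [ 0.4678 -0.1814  0.0105] [ 1.7997e+02 -5.0000e-02  7.9800e+00] [-2.120e+01  1.000e-01 -1.960e+01  7.030e+01 -0.000e+00  1.508e+02] [0.64 0.78 0.35]
fixed_face [(0.57, [0.5155, -0.1381, 0.0188])]
v_face []
pad []
tower []
sprocket []
clamp [(0.83, [0.4458, -0.2517, -0.0001])]
```

View pics/f.png

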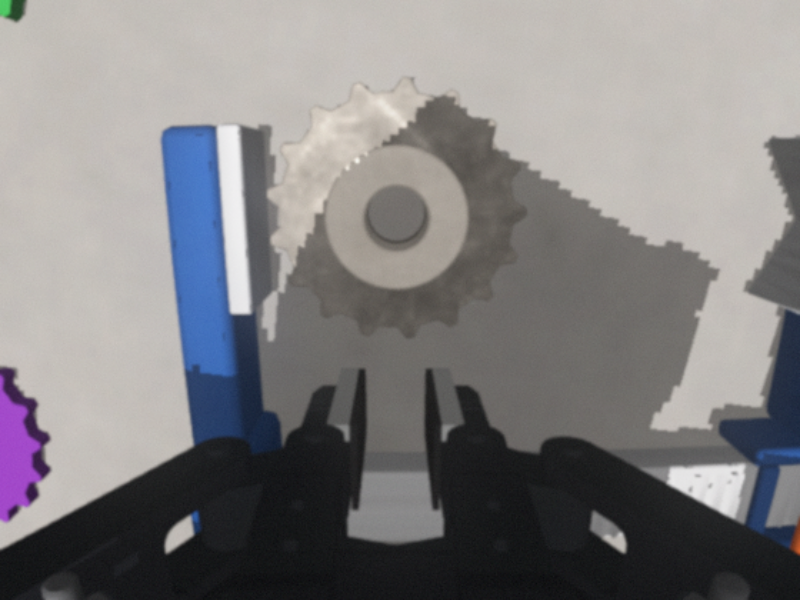

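The tips are centred on the hub (397,215) and clear of the disc, so I push.

Emit:
{"method": "servo_tool", "body": {
  "moves": [
    [[0,0,0],[0.01,0,0.001],20],
    [[0,0,0],[0.01,0,0],20],
    [[0,0,0],[0.005,0,0],20],
    [[0,0,0],[0.005,0,0],20],
    [[0,0,0],[0.006,0.0005,0],20],
    [[0,0,0],[0.008,0.0005,0],20],
    [[0,0,0],[0.008,0.0005,0],20],
    [[0,0,0],[0,0,0],20]
  ]
}}

```text
time: 10.4
ee_pos: [0.5201, -0.1752, 0.0085]
tcp_rot: [180.0, -0.0, 8.0]
wrist_force: [-0.0, 0.3, -0.4]
opening: 0.0171
grasp_force: 0.0
```

Emit:
{"method": "servo_tool", "body": {
  "moves": [
    [[0,0,0],[0.008,0.0005,0],20],
    [[0,0,0],[0.008,0.0005,0],20],
    [[0,0,0],[0.008,0,0],20],
    [[0,0,0],[0.007,0,0],20],
    [[0,0,0],[0.005,0,0],20],
    [[0,0,0],[0.004,0,0],20],
    [[0,0,0],[0,0,0],20],
    [[0,0,0],[0,0,0],20]
  ]
}}

```text
time: 11.2
ee_pos: [0.5588, -0.1707, 0.0085]
tcp_rot: [-180.0, -0.0, 8.0]
wrist_force: [-0.7, -0.8, -0.1]
opening: 0.0172
grasp_force: 0.0
```

```bash
python3 look.py pics/g.png; python3 - <<'E'
from h import *
for c in ["top","side"]:
    camera(c); print(c,[(round(x["score"],2),world(c,x["xyz"]).round(3).tolist()) for x in mark_of("sprocket",c)])
E
```

```text
11.2 [ 0.5588 -0.1707  0.0085] [-1.8e+02 -1.0e-02  8.0e+00] [-17.   11.2  -7.7  71.1   0.  155. ] [-0.73 -0.75 -0.09]
fixed_face []
v_face [(0.56, [0.5297, -0.2915, 0.0156])]
pad []
tower []
sprocket [(0.9, [0.5897, -0.1654, 0.002])]
clamp []
top [(0.98, [0.439, 0.097, -0.0]), (0.78, [0.557, 0.076, 0.003]), (0.56, [0.535, -0.295, 0.017]), (0.51, [0.589, -0.041, -0.003])]
side [(0.71, [0.586, -0.162, -0.0]), (0.69, [0.44, 0.096, 0.003]), (0.65, [0.558, 0.072, -0.005]), (0.6, [0.423, -0.03, -0.0]), (0.45, [0.594, -0.038, -0.001]), (0.41, [0.528, -0.348, -0.001])]
```

View pics/g.png

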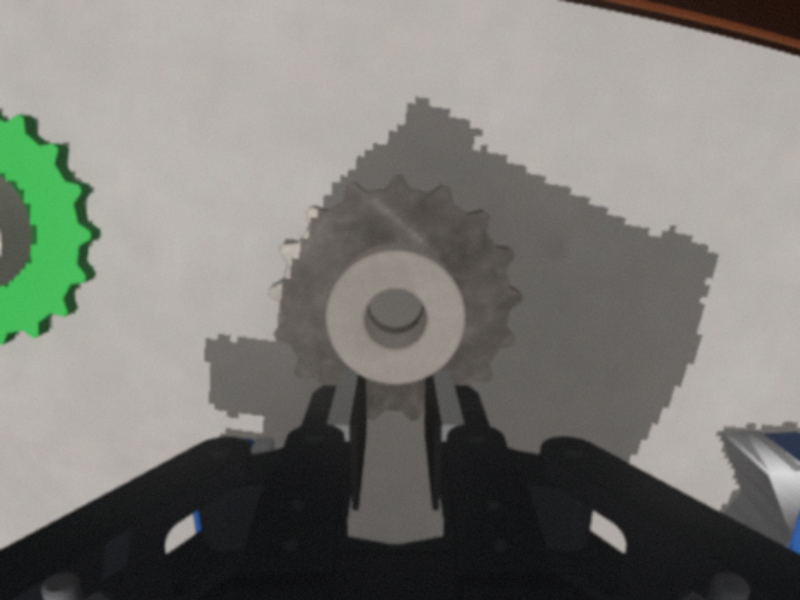

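The sprocket's hub (396,315) is against the tips, about 148 mm from the bar's middle line, so it is beyond the jaw ends. I back off and check the final scene.

Emit:
{"method": "servo_tool", "body": {
  "moves": [
    [[0,0,0],[-0.01,0,0],20],
    [[0,0,0],[-0.03,0,0],20],
    [[0,0,0],[-0.015,0,-0.02],20],
    [[0,0,0],[0,0,-0.05],20],
    [[0,0,0],[0,0,-0.05],20],
    [[0,0,0],[0,0,0],20],
    [[0,0,0],[0,0,0],20],
    [[0,0,0],[0,0,0],20]
  ]
}}

```text
time: 12.55
ee_pos: [0.5035, -0.1783, 0.1275]
tcp_rot: [-180.0, 0.1, 8.0]
wrist_force: [0.4, 0.2, -0.2]
opening: 0.017
grasp_force: 0.0
```

```bash
python3 look.py pics/i.png
```

```text
12.55 [ 0.5035 -0.1783  0.1275] [-1.7997e+02  7.0000e-02  7.9900e+00] [-19.5   2.1  -4.4  83.6  -0.  152.5] [ 0.4   0.24 -0.23]
fixed_face [(0.66, [0.5118, -0.1379, 0.0172]), (0.46, [0.4552, -0.3077, 0.0435])]
v_face [(0.63, [0.5345, -0.2915, 0.0156])]
pad [(0.65, [0.4529, -0.3098, 0.0438])]
tower [(0.96, [0.4543, -0.3228, 0.0521])]
sprocket [(0.78, [0.5923, -0.043, -0.0044]), (0.61, [0.4254, -0.0319, -0.004]), (0.56, [0.5919, -0.1637, 0.0009])]
clamp [(0.66, [0.4462, -0.2512, 0.0004]), (0.33, [0.5336, -0.2937, 0.017])]
```

View pics/i.png

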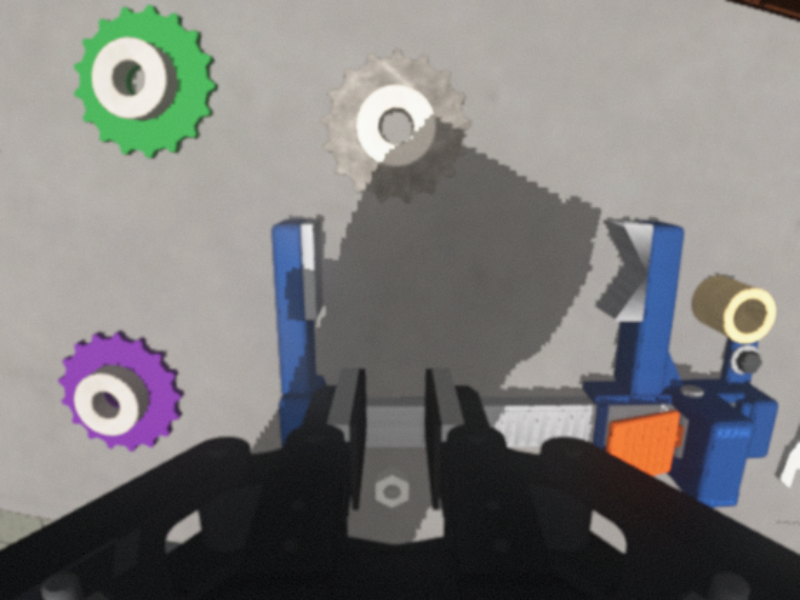

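The sprocket (397,125) lies flat, wholly beyond both jaw ends (row ~220). The jaw is at the stop and the gripper is clear of everything.

```bash
python3 -c "from workcell import *; print(job_done())"
```

```text
the job is handed in; nothing more can be done
None
```

The job is handed in at about 12.6 s of the 42 s allowed: the jaw is back against its end stop and the sprocket lies flat about 148 mm out on the open side, beyond both jaw ends; I saw no bystander disturbed, though I did not re-measure them, and the hand-in returned no verdict.

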